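Spin-test the toy carousels and sort out the binding ones

ROBOT

A 7-joint arm with a two-finger parallel gripper is mounted at the origin on the work surface. World frame = base frame: x ahead of the robot, y to its left, z up, the work surface at z = 0. Lengths are in mm, angles in rad, forces in N, time in s.
With the tool pointing down it reaches from about 400 to 875 mm from the base axis. Payload 4.4 kg.
Tool frame: the origin (TCP) lies midway between the tips of the shut fingers; the grasp point (between the pads) lies 19 mm behind it (ctrl.grip_point_offset is the distance from the TCP to the grasp point, in mm); z points along the fingers, y is the direction in which the jaws open and shut (so a half turn about z gives the same grasp; the last joint's range is limited). The gripper opens to 85 mm and grips with 20 to 120 N. Pads are 22 mm wide; open, the fingers measure 114 mm over their backs; the gripper's body (76 mm by 85 mm) begins 54 mm behind the grasp point. The pads swing forward as they close: fully open they stand 13 mm farther back than shut.
Start: joints at [-1.247, 0.628, 0.038, 1.517, -0.027, 0.996, -0.02], TCP at [246.98, 601.264, 231.313] pointing down, gripper open.
Joint ranges: [-3.06, 3.06], [-0.37, 2.12], [-1.25, 1.32], [0.18, 2.47], [-1.1, 4.24], [0.23, 1.98], [-2.94, 2.94]. Speed limits (rad/s): [2.57, 2.57, 3.14, 3.14, 3.14, 3.14, 3.14].

INTERFACE

Orientations are given as [roll, pitch, yaw] about the fixed x, y, z axes, in that order (R = Rz(yaw) Ry(pitch) Rx(roll)).
In Python, from cell import ctrl, imaging, models gives the robot as it stands. The module is installed in compiled form; this text tells all that it offers.
- The arm moves only by the tool drive_tool, never from a script. Its argument "deltas" is text: rows parted by semicolons, each of 5 numbers parted by spaces: the shift along the tool's x, y, z in m, then the turn about the tool's z in degrees, then the finger opening in m, from 0 to 0.0854. A call has 1 to 12 rows; each row is the pose to reach, as a shift and turn from the pose commanded when the call began, along the tool's axes at that moment; what a row does not reach only later rows make up. A row lasts 1/8 s, in which the tool goes at most 62.5 mm and 10.7 degrees, less where a joint would pass 70% of its speed; a pose out of reach is approached as far as the arm can. A call with a gripper value outside its range is refused whole. The fingers move at their own pace and stop on an object; the grip force is fixed at half the most. Time passes only in rows, so rows that repeat a pose let the fingers close. It gives the time, the measured TCP pose, the force and the opening at its end, in the units of the state.
- ctrl.read_state(): the state, without advancing time (a new reading comes with each control period).
- imaging.get_image(name): name is "scene" or "top" or "wrist"; returns a dict with "color" (480x640x3 uint8, red, green, blue), "range_z" (480x640 float32, mm along the optical axis (not along the pixel's ray), 0 where there is no reading), "vfov" (degrees; the focal length in pixels is half the picture's height over the tangent of half this angle, whatever the lens; pixels are square), "cx", "cy" (the principal point, pixels), "extrinsics" (4x4, takes a point from camera to world coordinates). Camera axes: x right, y down, z forward; pixel columns grow to the right and rows downward; lengths in mm; the calibration is good to about 2 mm. A picture is of the moment at which its call begins.
- ctrl.finish_job(): hands the job in, once; it reports no verdict.
Trained networks look in a picture, given as the dict that the camera call returned (one of the last four; its "shot" number tells which), for a name from the list of things; names that differ only in an ending like _2 or _b are one class to them, and where a whole thing is asked for, a point or a joint stands for the part that bears it (a point fixed in the world has none). Each returns a list of dicts, best first, with "score" (0 to 1); they miss things now and then, are a little off and sometimes report something else, mostly with a low value. They report only what shows in the picture. A call takes as long as a camera call. They do not tell look-alikes from the thing itself.
- models.spot_in(picture, thing): "point" ([column, row] in pixels, amid what is visible of it).
- models.landmark_of(picture, thing): "point" ([column, row] in pixels: a listed point, or the origin of a listed thing).
The state is a dict: "clock": time; "qpos": joint angles; "qd": joint speeds; "tau": joint torques, N m; "eef_pos": TCP position; "tool_rot": TCP orientation; "force": force on the tool from outside, world axes, zero at the start; "torque": the same for the moment, N m; "width": finger opening in mm.
Only numpy, scipy, OpenCV 4.12 (cv2) and the standard library are available. Lean on these libraries where they do the work, as an engineer would, in place of code of your own. Each camera call takes 0.05 s, during which the arm holds its last target.

TASK

Give the deck of each of the two toy carousels a good spin to find out whether it runs freely or binds. When both have been spun, stand each one that binds in the rimmed repair tray and each one that runs freely on the flat board, upright and wholly inside or on it, and let go; either place may end up with both or none. Do not tip a carousel over, and leave the other things on the bench where they are.

Things in the scene. Friction and masses are not known exactly. Their poses are not given: they have to be found in the camera images.
- carousel_a: One of two like toy carousels (which stands where varies), 0.6 to 0.8 kg: round wooden base 90 mm across, 40 mm high, a turning deck above it and a fixed centre post 22 mm in diameter that rises to 118 mm. Origin: centre of the base's underside, z up, any yaw. Lift it by the post, gripped about 100 mm above the origin, clear of the blocks.
- rotor_a: Turning part of carousel_a: plywood deck 110 mm across, 43 to 51 mm above the underside; on it three blocks 20 mm radially, 14 across, 20 high (tops at 71), centred 41 mm from the axis at 0, 120, 240 degrees from this body's x. Origin: axis at the underside, z up. Push it by a block.
- spin_a (a joint): Turn of rotor_a, rad, endless, anticlockwise from above positive, starts within 0.15 of 0. Free: coasts on for a second or several after a push. Binding (about 0.025 N m of drag from a hidden shoe): stops as soon as it is let go. Either, both or neither may bind, whatever the name, place or look.
- carousel_b: One of two like toy carousels (which stands where varies), 0.6 to 0.8 kg: round wooden base 90 mm across, 40 mm high, a turning deck above it and a fixed centre post 22 mm in diameter that rises to 118 mm. Origin: centre of the base's underside, z up, any yaw. Lift it by the post, gripped about 100 mm above the origin, clear of the blocks.
- rotor_b: Turning part of carousel_b: plywood deck 110 mm across, 43 to 51 mm above the underside; on it three blocks 20 mm radially, 14 across, 20 high (tops at 71), centred 41 mm from the axis at 0, 120, 240 degrees from this body's x. Origin: axis at the underside, z up. Push it by a block.
- spin_b (a joint): Turn of rotor_b, rad, endless, anticlockwise from above positive, starts within 0.15 of 0. Free: coasts on for a second or several after a push. Binding (about 0.025 N m of drag from a hidden shoe): stops as soon as it is let go. Either, both or neither may bind, whatever the name, place or look.
- tray: Repair tray: shallow steel tray with a rim, fixed, outside 280 mm along its x, 160 mm along its y, 25 mm high, walls and floor 4 mm thick (inner floor 4 mm above its origin). Origin: centre of its underside. To the left or the right of the robot's work area.
- board: Finished-work board: plain flat plywood board without rim, fixed, 280 mm along its x, 160 mm along its y, 12 mm thick. Origin: centre of its underside. On the side opposite to the tray.
- offcut: Bystander: dark wood offcut, 100 x 22 x 18 mm, lying between the carousels. Origin: centre of its underside.
- sanding_block: Bystander: sanding block wrapped in brown abrasive, 110 x 47 x 30 mm, beyond the carousels. Origin: centre of its underside.
Not all that is in view belongs to the job. Leave any pink or purple look-alike of the carousel_b alone. Leave any purple or turquoise look-alike of the carousel_a alone.

How it is judged (in metres and radians):
On the way:
1. both decks have been spun (each turned beyond 0.65 rad either way) ((value of joint spin_a above 0.65 rad or value of joint spin_a below -0.65 rad) and (value of joint spin_b above 0.65 rad or value of joint spin_b below -0.65 rad)), for 0.1 s.
At the end, for the whole second after the job is handed in: Each carousel whose deck binds (the hidden shoe presses on it) stands on the floor of the repair tray, and each one whose deck runs freely stands on the board with its whole base on it (centre within 98 mm of the place's centre along its length and 38 mm across); upright within 0.08 rad and at rest (((contact force between rotor_a and anything else above 1 N and x of carousel_a in the frame of tray between -0.098 and 0.098 m and y of carousel_a in the frame of tray between -0.04 and 0.04 m and z of carousel_a in the frame of tray between 0 and 0.008 m) or (contact force between rotor_a and anything else below 1 N and x of carousel_a in the frame of board between -0.098 and 0.098 m and y of carousel_a in the frame of board between -0.038 and 0.038 m and z of carousel_a in the frame of board between 0.008 and 0.016 m)) and angle between each of carousel_a, carousel_b's own z axis and vertical below 0.08 rad and linear speed of each of carousel_a, carousel_b below 0.03 m/s and ((contact force between rotor_b and anything else above 1 N and x of carousel_b in the frame of tray between -0.098 and 0.098 m and y of carousel_b in the frame of tray between -0.04 and 0.04 m and z of carousel_b in the frame of tray between 0 and 0.008 m) or (contact force between rotor_b and anything else below 1 N and x of carousel_b in the frame of board between -0.098 and 0.098 m and y of carousel_b in the frame of board between -0.038 and 0.038 m and z of carousel_b in the frame of board between 0.008 and 0.016 m))); the robot touches nothing.
It fails at once if a bystander is moved by more than 30 mm (distance of any of offcut, sanding_block from where it was at the start of the episode above 0.03 m).
It fails at once if a carousel is tipped over (beyond 0.8 rad) (angle between any of carousel_a, carousel_b's own z axis and vertical above 0.8 rad).
It also fails if it takes over 64 s, if anything falls off the work surface, if the arm or the gripper's body presses on something with over 40 N, if the wrist force passes 120 N, or if a joint passes its speed limit or range.

## Working session

There is one attempt and no reset: what is moved stays moved. The work goes in short steps, Python scripts to look and compute and a tool call to move; the robot and the scene stay as the last step left them, time stands still between calls to the robot, and variables do not carry over. Pictures are saved under pics/ and viewed, and the job is handed in when it is done.

Besides the shell and the picture viewer there is one more tool, called after "Request:" as a command line: name --argument value ..., lists and objects as JSON in quotes. drive_tool: Moves the arm, as the interface text tells. Its arguments: {"type":"object","properties":{"deltas":{"type":"string"}},"required":["deltas"]}

```bash
mkdir -p pics; cat > h.py <<'E'
import numpy as np, cv2
from cell import ctrl, imaging, models
def K(p):
    h,w=p["color"].shape[:2]; f=h/2/np.tan(np.radians(p["vfov"])/2); return f,p["cx"],p["cy"]
def world(p,u,v,z=None):
    f,cx,cy=K(p); E=np.array(p["extrinsics"]); d=np.array([(u-cx)/f,(v-cy)/f,1.])
    if z is None:
        r=p["range_z"][int(round(v)),int(round(u))]; return (E@np.r_[d*r,1])[:3]
    D=E[:3,:3]@d; o=E[:3,3]; return o+D*(z-o[2])/D[2]
def cloud(p):
    f,cx,cy=K(p); E=np.array(p["extrinsics"]); h,w=p["range_z"].shape
    u,v=np.meshgrid(np.arange(w),np.arange(h)); r=p["range_z"]
    P=np.stack([(u-cx)/f*r,(v-cy)/f*r,r],-1); return P@E[:3,:3].T+E[:3,3]
def proj(p,X):
    f,cx,cy=K(p); E=np.linalg.inv(np.array(p["extrinsics"])); c=E[:3,:3]@np.array(X)+E[:3,3]; return [f*c[0]/c[2]+cx,f*c[1]/c[2]+cy]
def save(p,n): cv2.imwrite("pics/"+n,p["color"][:,:,::-1])
E
python3 - <<'E'
from h import *
s=ctrl.read_state(); print(s)
for n in ("top","scene"):
    p=imaging.get_image(n); save(p,n+"0.png"); print(n,p["vfov"],p["cx"],p["cy"],np.round(p["extrinsics"],3).tolist())
    for t in ("carousel_a","rotor_a","carousel_b","tray","board","offcut","sanding_block"):
        for r in models.landmark_of(p,t): 
            u,v=r["point"]; print(t,np.round(r["point"]),round(r["score"],2),np.round(world(p,u,v,0)) )
E
```

```text
{'clock': 0.0, 'qpos': array([-1.24682474,  0.62934304,  0.03844717,  1.51837848, -0.02698707,
        0.9962986 , -0.01999005]), 'qd': array([ 0.00164786,  0.00094707, -0.00020423,  0.00048121, -0.00032912,
       -0.00108465, -0.00074062]), 'tau': array([ 2.11647844e-04, -5.63405299e+01,  1.22656245e+00, -1.93439591e+01,
        1.10959826e-02,  1.05258744e-02,  1.69453887e-05]), 'eef_pos': array([246.72527169, 600.67207955, 230.38783965]), 'tool_rot': array([-3.13968377e+00,  3.91973170e-05,  2.75183363e+00]), 'force': array([ 0.02212193, -0.64117736, -0.06431857]), 'torque': array([-0.02779293, -0.0529416 ,  0.01293924]), 'width': 85.52201080852113}
top 49.02965115694619 320.35980060224097 236.56847948052732 [[-0.016, -0.996, 0.09, 374.864], [-1.0, 0.015, -0.007, -119.012], [0.005, -0.09, -0.996, 1476.741], [0.0, 0.0, 0.0, 1.0]]
carousel_a [303. 292.] 0.94 [353. -77.   0.]
carousel_a [314. 225.] 0.93 [ 542. -113.    0.]
carousel_a [238. 233.] 0.89 [521. 102.   0.]
carousel_a [379. 147.] 0.83 [ 762. -302.    0.]
carousel_a [477. 194.] 0.72 [ 622. -577.    0.]
carousel_a [174. 321.
[... 1347 characters left out ...]
. 103.] 0.81 [278. 282.   0.]
rotor_a [316. 243.] 0.72 [ 535. -116.    0.]
rotor_a [278. 188.] 0.71 [352. -90.   0.]
rotor_a [314. 366.] 0.59 [ 766. -307.    0.]
rotor_a [165. 396.] 0.57 [ 623. -586.    0.]
carousel_b [278. 188.] 0.96 [350. -89.   0.]
carousel_b [166. 395.] 0.78 [ 622. -582.    0.]
carousel_b [370. 104.] 0.76 [283. 284.   0.]
carousel_b [380. 186.] 0.73 [508. 117.   0.]
carousel_b [312. 248.] 0.59 [ 541. -132.    0.]
carousel_b [314. 366.] 0.59 [ 766. -307.    0.]
carousel_b [438. 150.] 0.39 [518. 312.   0.]
tray [243. 293.] 0.8 [ 534. -326.    0.]
board [441. 149.] 0.66 [521. 322.   0.]
offcut [339. 200.] 0.69 [475.   7.   0.]
sanding_block [402. 260.] 0.62 [697.  11.   0.]
```

View pics/top0.png

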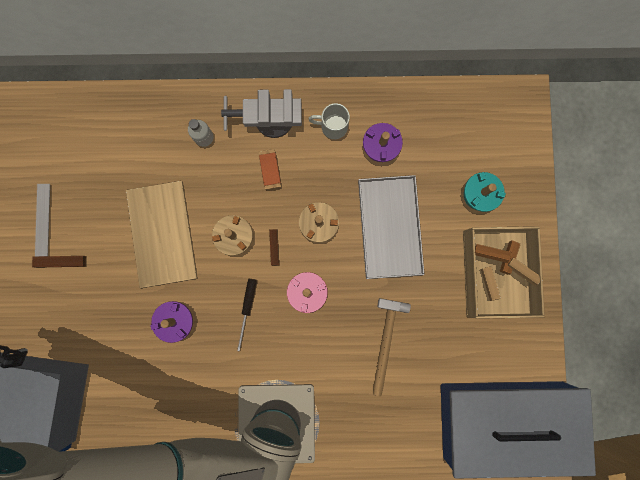

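View pics/scene0.png

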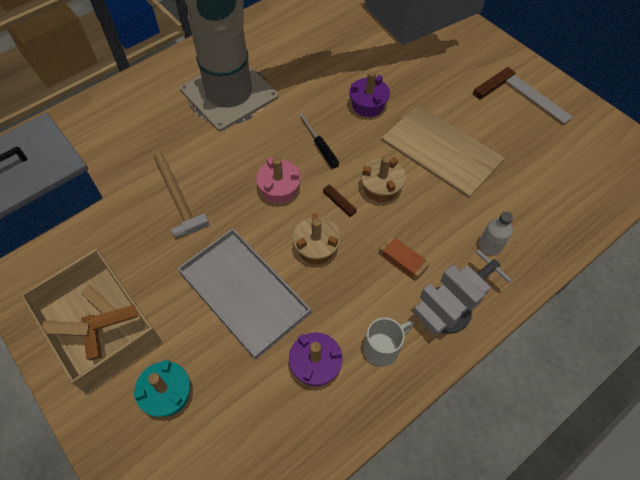

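The candidates in the top view are wooden at (232,235), wooden at (319,222), pink at (307,292), purple at (172,321), purple at (382,142) and turquoise at (484,192). The two plain wooden ones, either side of the offcut, fit the description. I'll confirm that in a crop and measure them.

```bash
python3 - <<'E'
from h import *
p=imaging.get_image("top"); c=p["color"][180:285,190:370]; cv2.imwrite("pics/crop0.png",cv2.resize(c,(720,420),interpolation=cv2.INTER_CUBIC)[:,:,::-1])
P=cloud(p)
for nm,(u,v) in dict(A=(232,235),B=(319,222)).items():
    S=P[v-32:v+32,u-32:u+32].reshape(-1,3); C=p["color"][v-32:v+32,u-32:u+32].reshape(-1,3)
    for lo,hi,l in ((105,130,"post"),(42,57,"deck"),(63,78,"blocks")):
        m=(S[:,2]>lo)&(S[:,2]<hi); Q=S[m]; print(nm,l,m.sum(),np.round(Q.mean(0),1) if m.any() else None,np.round(Q.min(0),0),np.round(Q.max(0),0))
        if l=="deck":
            (x,y),r=cv2.minEnclosingCircle(Q[:,:2].astype(np.float32)); print(" circle",x,y,r); cen=np.array([x,y])
        if l=="blocks":
            a=np.degrees(np.arctan2(*(Q[:,:2]-cen).T[::-1])); r=np.hypot(*(Q[:,:2]-cen).T); k=(r>30)
            ph=np.exp(3j*np.radians(a[k])).mean(); print(" block phase",np.degrees(np.angle(ph))/3,abs(ph))
for nm,(x0,x1,y0,y1,zl,zh) in dict(tray=(350,435,165,290,15,32),board=(115,205,170,295,8,18),off=(265,285,222,270,11,24),sand=(255,287,145,195,22,38)).items():
    S=P[y0:y1,x0:x1].reshape(-1,3); m=(S[:,2]>zl)&(S[:,2]<zh); r=cv2.minAreaRect(S[m][:,:2].astype(np.float32)); print(nm,m.sum(),np.round(r[0]),np.round(r[1]),round(r[2],1),np.round(np.median(S[m],0)))
E
```

```text
A post 60 [511.9 111.2 116.9] [503. 102. 105.] [521. 122. 123.]
A deck 1017 [511.4 110.9  50.9] [460.  57.  43.] [567. 167.  57.]
 circle 512.15283203125 112.05220794677734 55.46486282348633
A blocks 132 [512.3 110.3  71. ] [472.  74.  64.] [561. 162.  77.]
 block phase -17.62910551500737 0.9509161250360184
B post 57 [ 543.8 -123.9  116.7] [ 534. -133.  109.] [ 554. -115.  124.]
B deck 1021 [ 543.5 -124.3   50.8] [ 491. -177.   42.] [599. -71.  57.]
 circle 544.5126342773438 -124.13302612304688 54.90597152709961
B blocks 124 [ 542.8 -123.6   71.1] [ 501. -174.   64.] [591. -93.  77.]
 block phase 25.638117685567256 0.9537697802752972
tray 567 [ 532. -326.] [281. 162.] 3.3 [ 542. -338.   24.]
board 4965 [529. 322.] [349. 247.] 0.8 [520. 317.  12.]
off 278 [480.   1.] [100.  23.] 2.6 [480.   1.  18.]
sand 638 [698.  11.] [110.  47.] 9.0 [697.  11.  29.]
```

View pics/crop0.png

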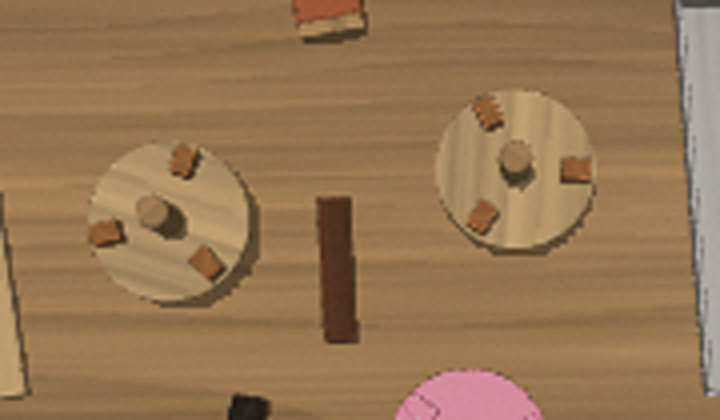

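Confirmed: the two plain wooden ones are the real carousels. The left one is at (512,111) and the right one at (544,-124). I'll measure the tray and board yaw and plan the first approach.

```bash
cat >> h.py <<'E'
from scipy.spatial.transform import Rotation as Ro
def rows(wps, yaw0=None, pos0=None):
    """wps: (x,y,z,dyaw_deg_world,open_m)"""
    s=ctrl.read_state(); p0=s["eef_pos"] if pos0 is None else np.array(pos0)
    rpy=s["tool_rot"]; R=Ro.from_euler("xyz",rpy).as_matrix()
    out=[]
    for x,y,z,dy,o in wps:
        d=R.T@(np.array([x,y,z])-p0)/1000
        out.append("%.3f %.3f %.3f %.0f %.3f"%(d[0],d[1],d[2],-dy,o))
    print("; ".join(out))
E
python3 - <<'E'
from h import *
p=imaging.get_image("top"); P=cloud(p)
# board corners
for nm,(x0,x1,y0,y1,zl,zh,c) in dict(board=(115,205,170,295,9.5,15,(524,319)),tray=(350,435,165,290,15,32,(532,-326))).items():
    S=P[y0:y1,x0:x1].reshape(-1,3); m=(abs(S[:,2]-(zl+zh)/2)<(zh-zl)/2)
    img=np.zeros((500,500),np.uint8); q=np.round((S[m][:,:2]-c)+250).astype(int); q=q[((q>2)&(q<498)).all(1)]
    for a in q: cv2.circle(img,(int(a[0]),int(a[1])),3,255,-1)
    n,l,st,ce=cv2.connectedComponentsWithStats(img); k=1+np.argmax(st[1:,4]); cn,_=cv2.findContours((l==k).astype(np.uint8),cv2.RETR_EXTERNAL,cv2.CHAIN_APPROX_NONE)
    r=cv2.minAreaRect(np.concatenate(cn)); print(nm,np.array(r[0])-250+c,r[1],r[2])
c=np.array([512,111]);w=[]
a=np.radians(42); s=c+47*np.array([np.cos(a),np.sin(a)])
rows([(*s,130,0,0)])
E
```

```text
board [522.55351257 316.6537323 ] (286.9210205078125, 167.63714599609375) 8.785298347473145
tray [ 532.72720337 -325.87741089] (288.0043640136719, 167.61781311035156) 3.1507160663604736
-0.452 -0.310 0.101 0 0.000
```

Request:
drive_tool --deltas "-0.452 -0.310 0.040 0 0; -0.452 -0.310 0.040 0 0; -0.452 -0.310 0.040 0 0; -0.452 -0.310 0.040 0 0; -0.452 -0.310 0.040 0 0; -0.452 -0.310 0.040 0 0; -0.452 -0.310 0.040 0 0; -0.452 -0.310 0.040 0 0; -0.452 -0.310 0.040 0 0; -0.452 -0.310 0.101 0 0; -0.452 -0.310 0.101 0 0; -0.452 -0.310 0.101 0 0"

```text
clock: 2.4
eef_pos: [547.6, 143.9, 131.5]
tool_rot: [3.14, 0.001, 2.753]
force: [0.4, 0.6, 0.9]
width: -0.1
```

```bash
python3 - <<'E'
from h import *
s=ctrl.read_state(); print(s["clock"],s["eef_pos"],s["tool_rot"],s["width"],s["force"])
c=np.array([512,111]);w=[]
a=np.radians(42); q=c+47*np.array([np.cos(a),np.sin(a)])
rows([(*q,58,0,0)])
p=imaging.get_image("wrist");save(p,"w1.png")
p=imaging.get_image("scene");save(p,"s1.png")
E
```

```text
2.4 [547.62898002 143.9108876  131.541278  ] [3.14041193e+00 5.41989882e-04 2.75312371e+00] -0.13362888519428678 [0.41379775 0.61462618 0.86865993]
0.000 -0.002 0.074 0 0.000
```

View pics/w1.png

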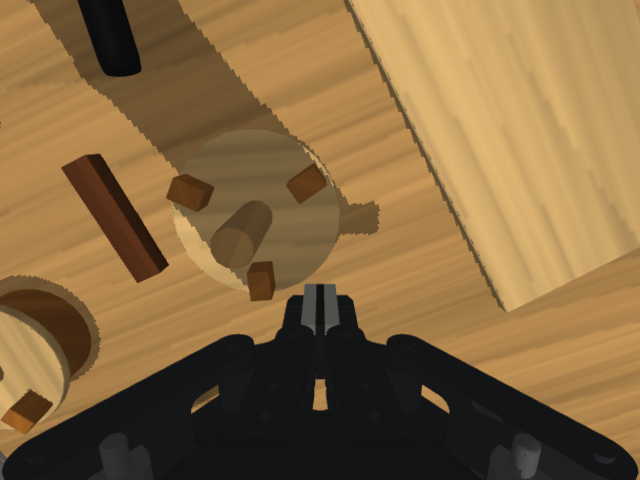

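View pics/s1.png

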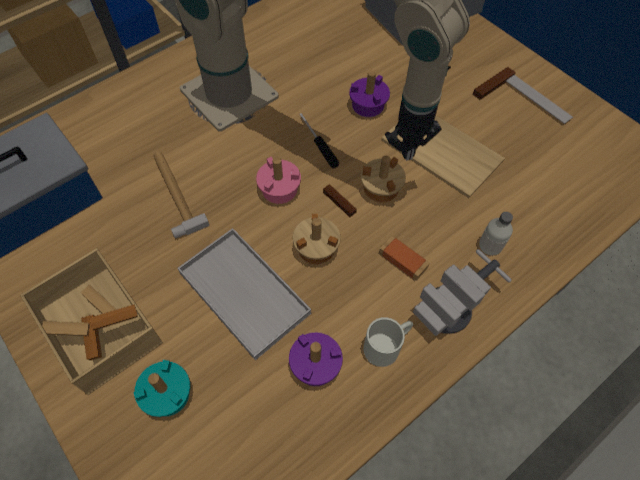

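```bash
python3 - <<'E'
from h import *
p=imaging.get_image("scene"); print(proj(p,(547.6,143.9,131.5)))
p=imaging.get_image("wrist"); print("tcp",proj(p,(547.6,143.9,131.5)),"below",proj(p,(547.6,143.9,55)),"cen",proj(p,(512,111,118)))
for a in (-17.6,102.4,222.4): print(a,proj(p,(512+41*np.cos(np.radians(a)),111+41*np.sin(np.radians(a)),71)))
c=np.array([512,111.5]); W=[]
for a,z in ((42,56),(60,56),(80,56),(100,56),(120,56),(138,56),(155,75),(170,115)):
    W.append((*(c+47*np.array([np.cos(np.radians(a)),np.sin(np.radians(a))])),z,0,0))
W.append((450,170,140,0,0));W.append((410,200,160,0,0));
rows(W)
E
```

```text
[np.float64(406.3451013232599), np.float64(157.10229534932225)]
tcp [np.float64(319.20724434260734), np.float64(301.7634600727608)] below [np.float64(319.0760522055115), np.float64(247.9159671839266)] cen [np.float64(225.86921388187878), np.float64(249.30066303551632)]
-17.6 [np.float64(255.02783639255392), np.float64(286.563107308226)]
102.4 [np.float64(301.4147479279921), np.float64(185.11738108976655)]
222.4 [np.float64(180.5213377558518), np.float64(195.11994535039054)]
0.001 -0.001 0.076 0 0.000; 0.015 0.003 0.076 0 0.000; 0.031 0.002 0.076 0 0.000; 0.047 -0.004 0.076 0 0.000; 0.059 -0.015 0.076 0 0.000; 0.066 -0.028 0.076 0 0.000; 0.068 -0.042 0.057 0 0.000; 0.067 -0.054 0.017 0 0.000; 0.101 -0.013 -0.008 0 0.000; 0.149 -0.000 -0.028 0 0.000
```

Request:
drive_tool --deltas "0.001 -0.001 0.040 0 0; 0.001 -0.001 0.075 0 0; 0.001 -0.001 0.075 0 0; 0.015 0.003 0.075 0 0; 0.031 0.002 0.075 0 0; 0.047 -0.004 0.075 0 0; 0.059 -0.015 0.075 0 0; 0.066 -0.026 0.068 0 0; 0.068 -0.035 0.035 0 0; 0.085 -0.020 -0.015 0 0; 0.120 0.020 -0.030 0 0"

```text
clock: 3.98
eef_pos: [445.3, 205.7, 164.1]
tool_rot: [3.138, 0.004, 2.746]
force: [0.4, 1.0, -0.9]
width: 0.1
```

```bash
cat > watch.py <<'E'
from h import *
import sys
cx,cy,tag,cam=float(sys.argv[1]),float(sys.argv[2]),sys.argv[3],sys.argv[4]
T=[];ps=[]
for i in range(int(sys.argv[5])):
    p=imaging.get_image(cam); T.append(ctrl.read_state()["clock"]); ps.append(p)
crops=[]
for i,p in enumerate(ps):
    u,v=np.round(proj(p,(cx,cy,60))).astype(int)
    P=cloud(p)[max(v-60,0):v+60,max(u-60,0):u+60].reshape(-1,3); m=(P[:,2]>64)&(P[:,2]<76); Q=P[m][:,:2]-(cx,cy); r=np.hypot(*Q.T); Q=Q[(r>28)&(r<54)]
    a=np.arctan2(Q[:,1],Q[:,0]); ph=np.exp(3j*a).mean()
    D=cloud(p)[max(v-60,0):v+60,max(u-60,0):u+60].reshape(-1,3); k=(D[:,2]>105)&(D[:,2]<122)&(np.hypot(D[:,0]-cx,D[:,1]-cy)<40)
    print(round(T[i],2),len(a),"phase mod120: %.1f  coh %.2f"%(np.degrees(np.angle(ph))/3,abs(ph)),"post",np.round(D[k].mean(0),1))
    crops.append(cv2.resize(p["color"][max(v-40,0):v+40,max(u-40,0):u+40],(200,200)))
cv2.imwrite("pics/%s.png"%tag,np.hstack(crops[:4])[:,:,::-1])
print(ctrl.read_state()["eef_pos"],ctrl.read_state()["force"])
E
python3 watch.py 512 111 spinA1 top 4
```

```text
4.03 53 phase mod120: 41.9  coh 0.76 post [nan nan nan]
4.08 57 phase mod120: 43.0  coh 0.77 post [nan nan nan]
4.12 59 phase mod120: 43.3  coh 0.76 post [nan nan nan]
4.17 60 phase mod120: 42.8  coh 0.77 post [nan nan nan]
[442.91634674 208.07177848 161.50421327] [-1.01882739 -1.16857178 -0.85643475]watch.py:13: RuntimeWarning: Mean of empty slice.
  print(round(T[i],2),len(a),"phase mod120: %.1f  coh %.2f"%(np.degrees(np.angle(ph))/3,abs(ph)),"post",np.round(D[k].mean(0),1))
  ret = um.true_divide(
```

View pics/spinA1.png

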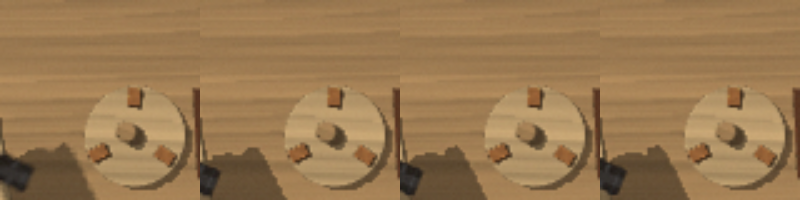

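```bash
cat > loc.py <<'E'
from h import *
def locate(p,g,R=80):
    P=cloud(p).reshape(-1,3); P=P[np.hypot(P[:,0]-g[0],P[:,1]-g[1])<R]
    q=P[(P[:,2]>112)&(P[:,2]<121)]; c=q.mean(0)
    for _ in range(2):
        q=P[(P[:,2]>112)&(P[:,2]<121)&(np.hypot(P[:,0]-c[0],P[:,1]-c[1])<20)]; c=q.mean(0)
    b=P[(P[:,2]>64)&(P[:,2]<76)]; Q=b[:,:2]-c[:2]; r=np.hypot(*Q.T); Q=Q[(r>28)&(r<54)]
    ph=np.exp(3j*np.arctan2(Q[:,1],Q[:,0])).mean()
    d=P[(P[:,2]>48)&(P[:,2]<54)]; (x,y),rr=cv2.minEnclosingCircle(d[:,:2].astype(np.float32))
    return np.round(c,1),round(np.degrees(np.angle(ph))/3,1),round(abs(ph),2),len(Q),np.round((x,y,rr),1)
E
python3 - <<'E'
from loc import *
p=imaging.get_image("top"); save(p,"top2.png"); print(locate(p,(470,70))); print(locate(p,(544,-124)))
P=cloud(p).reshape(-1,3); P=P[(abs(P[:,0]-480)<80)&(abs(P[:,1])<30)&(P[:,2]>13)&(P[:,2]<22)]; print(cv2.minAreaRect(P[:,:2].astype(np.float32)))
E
```

```text
(array([475. ,  74.1, 116.7]), np.float64(-2.8), np.float64(0.95), 117, array([475.3,  75.2,  55. ]))
(array([ 544.3, -124. ,  117. ]), np.float64(25.8), np.float64(0.95), 109, array([ 544.2, -124.2,   54.7]))
((480.8624572753906, 1.3925180435180664), (98.54608154296875, 22.209003448486328), 2.0997157096862793)
```

View pics/top2.png

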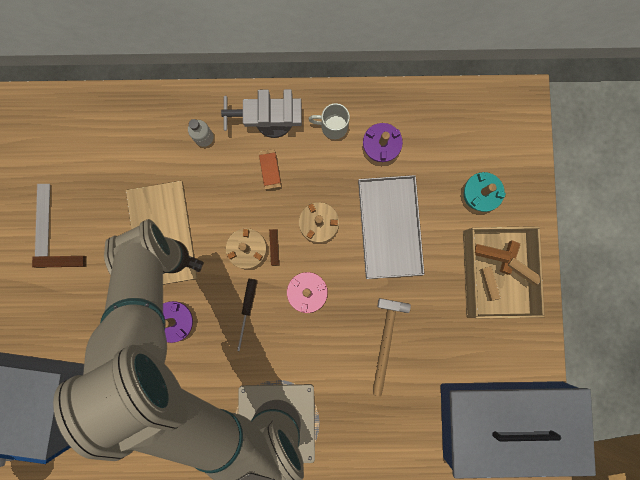

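My first push dragged the left carousel about 50 mm, to (475,74), and the offcut didn't move. The wide finger linkage probably caught the post. I'll push again along tool y, so the narrow side of the fingers faces the post, and a little higher.

```bash
cat > push.py <<'E'
from h import *
def push(c,xt,S,z,sgn_x=1,sgn_y=-1):
    s=ctrl.read_state(); R=Ro.from_euler("xyz",s["tool_rot"]).as_matrix(); X=R[:2,0]*sgn_x; Y=R[:2,1]*sgn_y
    W=[(*(np.array(c)+xt*X+q*Y),zz,0,0) for q,zz in zip(S,z)]
    print(np.round(W)[:,:3].tolist()); rows(W)
E
python3 - <<'E'
from push import *
print(ctrl.read_state()["eef_pos"])
push((475,74),45,[-60,-60,-35,-10,15,40,60,60],[110,61,61,61,61,61,80,140])
E
```

```text
[443.17365487 206.59761545 160.89507995]
[[456.0, 147.0, 110.0], [456.0, 147.0, 61.0], [447.0, 123.0, 61.0], [437.0, 100.0, 61.0], [428.0, 77.0, 61.0], [418.0, 54.0, 61.0], [411.0, 36.0, 80.0], [411.0, 36.0, 140.0]]
-0.035 -0.051 0.051 0 0.000; -0.035 -0.051 0.100 0 0.000; -0.035 -0.076 0.100 0 0.000; -0.035 -0.101 0.100 0 0.000; -0.035 -0.126 0.100 0 0.000; -0.035 -0.151 0.100 0 0.000; -0.035 -0.171 0.081 0 0.000; -0.035 -0.171 0.021 0 0.000
```

Request:
drive_tool --deltas "-0.035 -0.051 0.051 0 0; -0.035 -0.051 0.080 0 0; -0.035 -0.051 0.100 0 0; -0.035 -0.051 0.100 0 0; -0.035 -0.076 0.100 0 0; -0.035 -0.101 0.100 0 0; -0.035 -0.126 0.100 0 0; -0.035 -0.151 0.100 0 0; -0.035 -0.171 0.080 0 0; -0.035 -0.171 0.021 0 0"

```text
clock: 5.48
eef_pos: [408.8, 32.9, 139.2]
tool_rot: [-3.137, -0.005, 2.748]
force: [1.7, 1.6, -1.0]
width: 0.1
```

```bash
cat > watch2.py <<'E'
from loc import *
import sys
g=(float(sys.argv[1]),float(sys.argv[2])); ps=[]
for i in range(int(sys.argv[3])):
    ps.append((ctrl.read_state()["clock"],imaging.get_image(sys.argv[4])))
cr=[]
for t,p in ps:
    try: print(round(t,2),*locate(p,g))
    except Exception as e: print(t,e)
    u,v=np.round(proj(p,(*g,60))).astype(int); cr.append(cv2.resize(p["color"][v-40:v+40,u-40:u+40],(200,200)))
cv2.imwrite("pics/%s.png"%sys.argv[5],np.hstack(cr[:4])[:,:,::-1])
s=ctrl.read_state(); print(s["eef_pos"],s["tool_rot"],s["force"])
E
python3 watch2.py 475 74 4 top spinA2
```

```text
5.47 [492.4  74.  117. ] 9.5 0.95 65 [488.3  69.2  54.6]
5.53 [493.4  73.9 116.6] 14.6 0.95 66 [487.5  69.9  54.7]
5.58 [493.2  74.3 117.1] 19.9 0.94 62 [487.7  69.6  55. ]
5.62 [493.3  73.5 116.4] 25.0 0.93 67 [488.1  70.   55. ]
[412.39643159  34.94049829 141.17844821] [3.13971537 0.00395242 2.75060194] [-0.72235375 -0.06088988 -1.21827213]
```

View pics/spinA2.png

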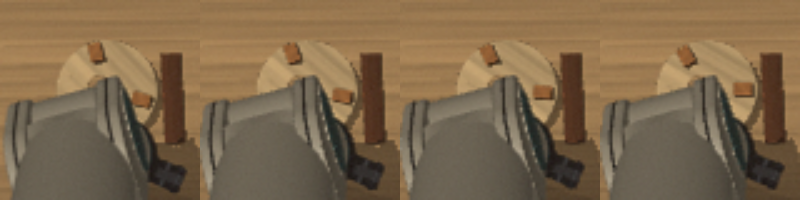

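The left carousel's deck turned at a steady rate, about 5° per 0.05 s or 1.8 rad/s, after I let go, so it runs freely. The right carousel is next.

```bash
python3 - <<'E'
from h import *
rows([(412,35,180,0,0),(490,-73,150,32,0)])
E
```

```text
0.000 -0.000 -0.039 0 0.000; -0.113 -0.070 -0.009 -32 0.000
```

Request:
drive_tool --deltas "0 0 -0.039 0 0; -0.05 -0.03 -0.039 -10 0; -0.09 -0.055 -0.03 -20 0; -0.113 -0.07 -0.009 -32 0; -0.113 -0.07 -0.009 -32 0; -0.113 -0.07 -0.009 -32 0"

```text
clock: 6.42
eef_pos: [488.1, -71.3, 147.8]
tool_rot: [3.14, -0.002, -2.974]
force: [1.3, 0.3, -0.1]
width: 0.0
```

```bash
python3 - <<'E'
from push import *
from loc import locate
p=imaging.get_image("top"); print(locate(p,(544,-124))); print(locate(p,(488,70)))
s=ctrl.read_state(); print(s["clock"],s["eef_pos"],s["tool_rot"])
push((544,-124),45,[-60,-60,-35,-10,15,40,60,60],[110,61,61,61,61,61,80,140])
E
```

```text
(array([ 544.2, -124.4,  117. ]), np.float64(24.1), np.float64(0.95), 41, array([ 545. , -130.6,   54.1]))
(array([487.5,  69.7, 116.9]), np.float64(53.2), np.float64(0.95), 120, array([487.5,  70. ,  54.7]))
6.475 [488.35985982 -71.02144538 148.27635965] [ 3.14075418e+00 -1.09981154e-03 -2.97301720e+00]
[[490.0, -72.0, 110.0], [490.0, -72.0, 61.0], [494.0, -97.0, 61.0], [498.0, -122.0, 61.0], [502.0, -146.0, 61.0], [506.0, -171.0, 61.0], [510.0, -191.0, 80.0], [510.0, -191.0, 140.0]]
-0.001 -0.002 0.038 0 0.000; -0.001 -0.002 0.087 0 0.000; -0.001 -0.027 0.087 0 0.000; -0.001 -0.052 0.087 0 0.000; -0.001 -0.077 0.087 0 0.000; -0.001 -0.102 0.087 0 0.000; -0.001 -0.122 0.068 0 0.000; -0.001 -0.122 0.008 0 0.000
```

Request:
drive_tool --deltas "-0.001 -0.002 0.045 0 0; -0.001 -0.002 0.070 0 0; -0.001 -0.002 0.087 0 0; -0.001 -0.002 0.087 0 0; -0.001 -0.027 0.087 0 0; -0.001 -0.052 0.087 0 0; -0.001 -0.077 0.087 0 0; -0.001 -0.102 0.087 0 0; -0.001 -0.122 0.068 0 0; -0.001 -0.122 0.008 0 0"

```text
clock: 7.72
eef_pos: [508.9, -193.4, 140.2]
tool_rot: [3.14, -0.004, -2.976]
force: [1.0, -0.5, 1.5]
width: -0.4
```

```bash
python3 watch2.py 544 -124 4 top spinB1
```

```text
7.72 [ 563.1 -142.5  117.3] -25.4 0.96 58 [ 562.6 -141.4   54.1]
7.78 [ 562.6 -142.5  117. ] -25.4 0.96 53 [ 563.5 -139.7   54.3]
7.83 [ 562.4 -142.5  117.5] -25.2 0.96 49 [ 563.3 -141.9   54.7]
7.88 [ 562.6 -142.6  117.3] -25.5 0.96 51 [ 563.8 -138.2   54. ]
[ 511.65911018 -192.2035816   142.72695509] [-3.13953666  0.00353448 -2.97278898] [-0.29449291 -0.08922784 -0.37874897]
```

View pics/spinB1.png

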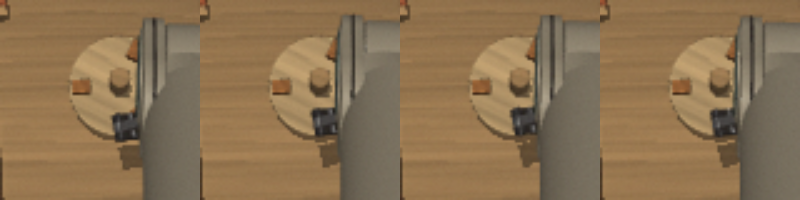

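The right deck turned about 69° under the push and was still in every frame afterwards, so it binds. I'll check that with a second push.

```bash
python3 - <<'E'
from h import *
rows([(511,-192,185,0,0),(567,-67,170,-50,0),(567,-67,140,-50,0)])
E
```

```text
0.000 0.000 -0.042 0 0.000; -0.076 0.114 -0.027 50 0.000; -0.076 0.114 0.003 50 0.000
```

Request:
drive_tool --deltas "0 0 -0.042 0 0; -0.02 0.03 -0.042 10 0; -0.04 0.06 -0.042 20 0; -0.076 0.114 -0.042 30 0; -0.076 0.114 -0.027 40 0; -0.076 0.114 0.003 50 0; -0.076 0.114 0.003 50 0"

```text
clock: 8.8
eef_pos: [563.8, -66.2, 135.0]
tool_rot: [-3.137, -0.005, 2.441]
force: [-0.9, -0.6, 0.3]
width: -0.3
```

```bash
python3 - <<'E'
from push import *
from loc import locate
p=imaging.get_image("top"); print(locate(p,(563,-142))); print(locate(p,(488,70)))
s=ctrl.read_state(); print(s["clock"],s["eef_pos"],s["tool_rot"])
push((562.6,-142.5),45,[-60,-60,-35,-10,15,40,60,60],[110,61,61,61,61,61,80,140])
E
```

```text
(array([ 562.9, -142.8,  117.3]), np.float64(-27.4), np.float64(0.95), 73, array([ 562.8, -143.5,   54.7]))
(array([487.3,  69.8, 116.7]), np.float64(53.2), np.float64(0.95), 81, array([488.1,  71.2,  54.6]))
8.85 [565.03389292 -66.59345905 136.35216817] [-3.13921234e+00 -2.75766425e-03  2.44163984e+00]
[[567.0, -68.0, 110.0], [567.0, -68.0, 61.0], [551.0, -87.0, 61.0], [535.0, -106.0, 61.0], [519.0, -125.0, 61.0], [502.0, -144.0, 61.0], [490.0, -159.0, 80.0], [490.0, -159.0, 140.0]]
-0.002 0.000 0.026 0 0.000; -0.002 0.001 0.075 0 0.000; -0.002 -0.024 0.075 0 0.000; -0.002 -0.049 0.075 0 0.000; -0.002 -0.074 0.076 0 0.000; -0.002 -0.099 0.076 0 0.000; -0.002 -0.119 0.057 0 0.000; -0.002 -0.120 -0.003 0 0.000
```

Request:
drive_tool --deltas "-0.002 0 0.040 0 0; -0.002 0 0.065 0 0; -0.002 0 0.075 0 0; -0.002 0 0.075 0 0; -0.002 -0.024 0.075 0 0; -0.002 -0.049 0.075 0 0; -0.002 -0.074 0.075 0 0; -0.002 -0.099 0.075 0 0; -0.002 -0.119 0.057 0 0; -0.002 -0.12 -0.003 0 0"

```text
clock: 10.1
eef_pos: [486.1, -162.5, 139.9]
tool_rot: [-3.137, -0.005, 2.434]
force: [1.1, -0.2, -0.3]
width: 0.0
```

```bash
python3 watch2.py 563 -142 4 top spinB2; python3 -c "
from h import *
save(imaging.get_image('scene'),'s3.png')"
```

```text
10.1 [nan nan nan] nan nan 0 [ 598.7 -185.1   29. ]
10.15 [nan nan nan] nan nan 0 [ 601.7 -182.5   26.1]
10.2 [nan nan nan] nan nan 0 [ 602.  -185.3   26.3]
10.25 [nan nan nan] nan nan 0 [ 597.7 -181.    27.3]
[ 490.50134305 -161.55765397  142.50347242] [3.14048399 0.00402901 2.43643222] [-0.49769578 -0.05583558 -0.20099355]loc.py:4: RuntimeWarning: Mean of empty slice.
  q=P[(P[:,2]>112)&(P[:,2]<121)]; c=q.mean(0)
  ret = um.true_divide(
loc.py:6: RuntimeWarning: Mean of empty slice.
  q=P[(P[:,2]>112)&(P[:,2]<121)&(np.hypot(P[:,0]-c[0],P[:,1]-c[1])<20)]; c=q.mean(0)
loc.py:8: RuntimeWarning: Mean of empty slice.
  ph=np.exp(3j*np.arctan2(Q[:,1],Q[:,0])).mean()
  ret = ret.dtype.type(ret / rcount)
```

View pics/spinB2.png

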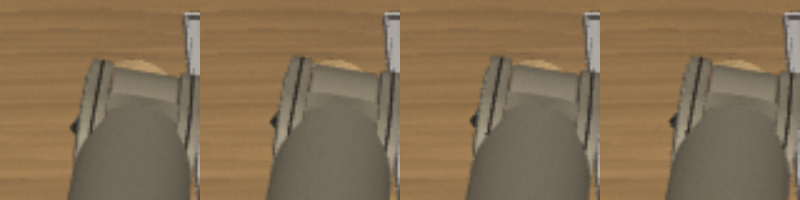

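View pics/s3.png

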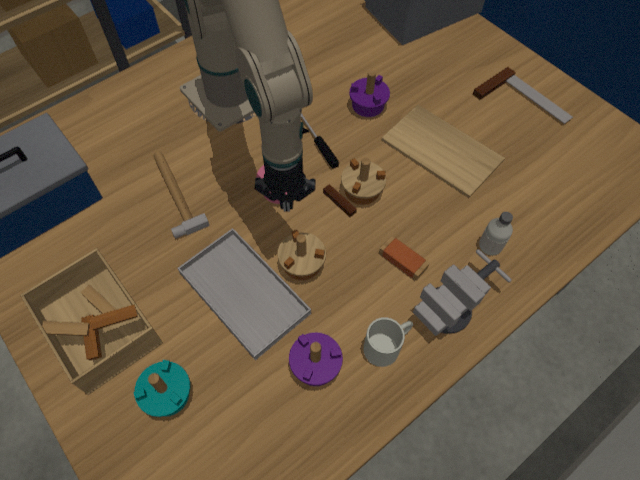

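```bash
python3 watch2.py 563 -170 4 scene spinB3; python3 watch2.py 488 70 1 scene spinA3
```

```text
10.35 [ 559.  -176.6  116.8] 40.5 0.95 172 [ 558.7 -175.9   55.7]
10.4 [ 558.9 -176.9  117.3] 40.6 0.94 168 [ 558.4 -175.8   56.1]
10.45 [ 559.  -176.6  117. ] 40.7 0.95 169 [ 558.4 -176.1   56.1]
10.5 [ 559.1 -176.9  116.9] 40.6 0.94 171 [ 558.7 -175.8   55.2]
[ 489.42621034 -159.89332665  139.43508915] [-3.14063834e+00 -1.87020543e-03  2.43786135e+00] [-0.00870655  0.27536804 -0.03144351]
10.55 [490.1  69.7 117. ] 53.3 0.94 153 [490.5  69.7  55.9]
[ 489.54062772 -159.83379375  139.41177874] [-3.14070072e+00 -1.86966951e-03  2.43794657e+00] [0.62199383 0.08190651 0.55123385]
```

View pics/spinB3.png

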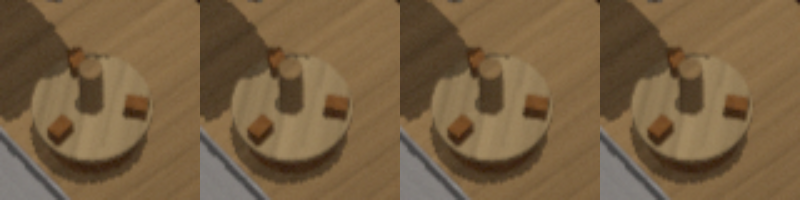

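The second push gave the same result: about 66° turned, then still, so the right carousel binds and goes in the tray. The left one runs freely and goes on the board. I'll grasp the right one.

```bash
python3 - <<'E'
from h import *
rows([(489,-160,170,0,.085),(558.5,-177,165,0,.085),(558.5,-177,81,0,.085)])
E
```

```text
0.000 -0.001 -0.031 0 0.085; -0.064 0.032 -0.026 0 0.085; -0.064 0.032 0.058 0 0.085
```

Request:
drive_tool --deltas "0 0 -0.05 0 0.085; 0 0 -0.05 0 0.085; -0.03 0.015 -0.05 0 0.085; -0.064 0.032 -0.05 0 0.085; -0.064 0.032 -0.05 0 0.085; -0.064 0.032 -0.05 0 0.085"

```text
clock: 11.35
eef_pos: [558.3, -176.6, 189.0]
tool_rot: [-3.14, -0.003, 2.438]
force: [-0.6, 0.2, 0.2]
width: 84.8
```

```bash
python3 - <<'E'
from loc import *
p=imaging.get_image("wrist"); save(p,"w4.png"); s=ctrl.read_state(); print(s["eef_pos"],s["tool_rot"],s["width"])
try: print(locate(p,(559,-177)))
except Exception as e: print(e)
p=imaging.get_image("scene"); print(locate(p,(559,-177)))
rows([(558.5,-177,81,0,.085)])
E
```

```text
[ 558.1980989  -176.65601333  189.27092912] [-3.14019112e+00 -2.68345239e-03  2.43779049e+00] 85.00251094317375
(array([ 554.5, -174.6,  117. ]), np.float64(40.0), np.float64(0.95), 1491, array([ 555.2, -175.3,   54.9]))
(array([ 558.8, -176.3,  116.8]), np.float64(40.3), np.float64(0.94), 171, array([ 558.2, -175.8,   55.6]))
-0.001 0.000 0.109 0 0.085
```

View pics/w4.png

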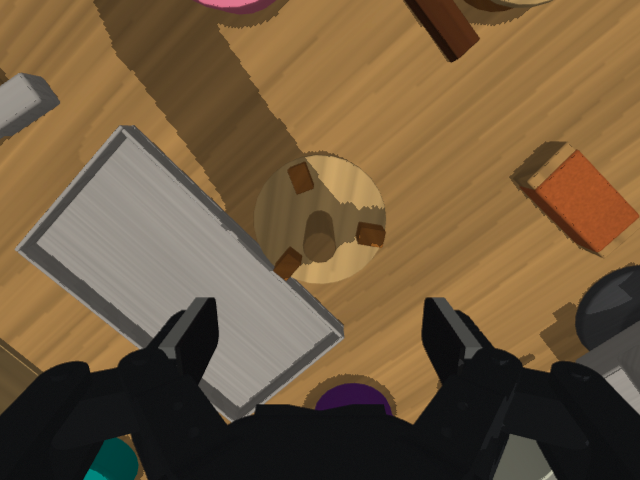

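Request:
drive_tool --deltas "0.001 0 0.05 0 0.085; 0.001 0 0.09 0 0.085; 0.001 0 0.108 0 0.085; 0.001 0 0.108 0 0.085; 0.001 0 0.108 0 0; 0.001 0 0.108 0 0; 0.001 0 0.108 0 0; 0.001 0 0.108 0 0; 0.001 0 0.108 0 0; 0.001 0 0.108 0 0; 0.001 0 0.108 0 0"

```text
clock: 12.82
eef_pos: [558.9, -177.2, 83.0]
tool_rot: [-3.141, 0.001, 2.437]
force: [-3.7, -0.8, 6.3]
width: 20.3
```

```bash
python3 - <<'E'
from h import *
s=ctrl.read_state(); print(s["clock"],s["eef_pos"],s["tool_rot"],s["width"],s["force"])
rows([(557,-176,150,0,0),(532.7,-326,150,0,0)])
E
```

```text
12.825 [ 558.92124009 -177.16670666   82.99398904] [-3.14107174e+00  7.12074840e-04  2.43703445e+00] 20.349332265251537 [-3.67830728 -0.78379058  6.27688501]
0.002 -0.000 -0.067 0 0.000; -0.076 -0.130 -0.067 0 0.000
```

Request:
drive_tool --deltas "0 0 -0.03 0 0; 0 0 -0.06 0 0; 0 0 -0.067 0 0; -0.015 -0.025 -0.067 0 0; -0.03 -0.05 -0.067 0 0; -0.045 -0.075 -0.067 0 0; -0.06 -0.1 -0.067 0 0; -0.07 -0.12 -0.067 0 0; -0.077 -0.13 -0.067 0 0; -0.077 -0.13 -0.067 0 0; -0.077 -0.13 -0.067 0 0"

```text
clock: 14.2
eef_pos: [534.2, -323.4, 149.1]
tool_rot: [3.14, -0.001, 2.439]
force: [-0.4, 0.4, -8.0]
width: 20.2
```

```bash
python3 - <<'E'
from h import *
s=ctrl.read_state(); print(s["clock"],s["eef_pos"],s["tool_rot"],s["width"],s["force"])
p=imaging.get_image("scene"); save(p,"s5.png")
P=cloud(p).reshape(-1,3); print(np.median(P[(P[:,2]>110)&(P[:,2]<150)&(np.hypot(P[:,0]-533,P[:,1]+326)<56)],0))
rows([(532.7,-326,87,0,0)])
E
```

```text
14.2 [ 534.15129488 -323.37650631  149.08338821] [ 3.14019219e+00 -1.14189543e-03  2.43945698e+00] 20.222309231905506 [-0.38397092  0.42084201 -8.00882475]
[ 547.61813142 -335.13672616  117.24213287]
-0.001 -0.003 0.062 0 0.000
```

View pics/s5.png

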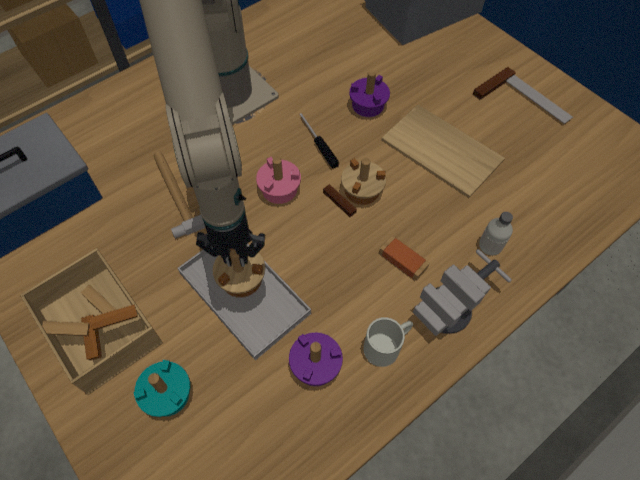

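Request:
drive_tool --deltas "-0.001 -0.002 0.02 0 0; -0.001 -0.002 0.04 0 0; -0.001 -0.002 0.055 0 0; -0.001 -0.002 0.059 0 0; -0.001 -0.002 0.06 0 0; -0.001 -0.002 0.06 0 0; -0.001 -0.002 0.06 0 0"

```text
clock: 15.12
eef_pos: [533.5, -327.8, 90.0]
tool_rot: [3.141, 0.001, 2.437]
force: [-0.2, -0.7, -6.3]
width: 20.4
```

Request:
drive_tool --deltas "0 0 0.001 0 0; 0 0 0.002 0 0; 0 0 0.002 0 0"

```text
clock: 15.5
eef_pos: [533.0, -327.5, 87.2]
tool_rot: [-3.142, -0.0, 2.438]
force: [0.4, 0.7, -6.2]
width: 20.6
```

Request:
drive_tool --deltas "0 0 0.001 0 0; 0 0 0.001 0 0; 0 0 0.002 0 0; 0 0 0.002 0 0"

```text
clock: 16.0
eef_pos: [532.9, -327.7, 87.0]
tool_rot: [-3.141, 0.0, 2.437]
force: [-4.7, 1.7, 10.1]
width: 20.3
```

Request:
drive_tool --deltas "0 0 -0.001 0 0; 0 0 -0.001 0 0.085; 0 0 -0.001 0 0.085; 0 0 -0.001 0 0.085; 0 0 -0.001 0 0.085; 0 0 -0.02 0 0.085; 0 0 -0.06 0 0.085; 0 0 -0.12 0 0.085; 0 0 -0.12 0 0.085"

```text
clock: 17.12
eef_pos: [536.5, -329.4, 212.1]
tool_rot: [3.139, 0.012, 2.437]
force: [-0.3, 0.6, -0.4]
width: 84.4
```

```bash
python3 - <<'E'
from loc import *
s=ctrl.read_state(); print(s["clock"],s["eef_pos"],s["tool_rot"],s["width"],s["force"])
for c in ("scene","wrist"):
    p=imaging.get_image(c); save(p,c+"6.png"); print(locate(p,(533,-327))) 
    if c=="scene": print(locate(p,(489,70)))
rows([(533,-327,205,0,.085),(488,70,200,0,.085)])
E
```

```text
17.125 [ 536.54164756 -329.39236393  212.06570887] [3.13922397 0.01203627 2.43743442] 84.44454564773308 [-0.32934762  0.60131705 -0.421088  ]
(array([ 534.3, -326.6,  118.6]), np.float64(40.2), np.float64(0.94), 146, array([ 531.5, -325.7,   55.9]))
(array([490.3,  69.4, 116.5]), np.float64(53.3), np.float64(0.94), 158, array([490.9,  70.9,  56.2]))
(array([ 526.8, -323.8,  119.3]), np.float64(40.0), np.float64(0.94), 1409, array([ 529.2, -325.8,   55.1]))
0.001 0.000 0.002 0 0.085; 0.292 0.274 0.006 0 0.085
```

View pics/scene6.png

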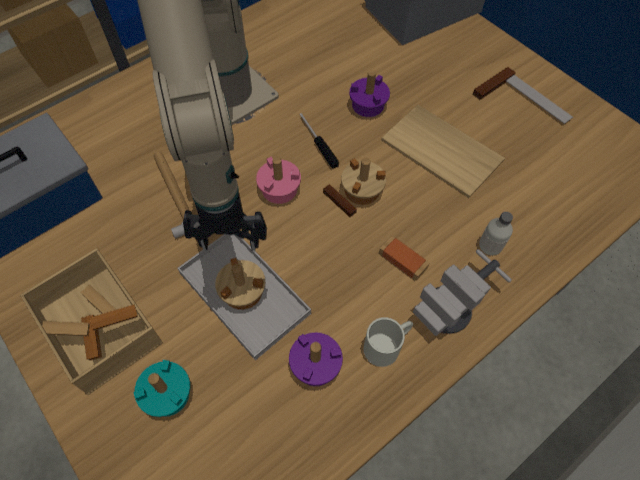

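Request:
drive_tool --deltas "0.292 0.274 0.006 0 0.085; 0.292 0.274 0.006 0 0.085; 0.292 0.274 0.006 0 0.085; 0.292 0.274 0.006 0 0.085; 0.292 0.274 0.006 0 0.085; 0.292 0.274 0.006 0 0.085; 0.292 0.274 0.006 0 0.085; 0.292 0.274 0.006 0 0.085; 0.292 0.274 0.006 0 0.085; 0.292 0.274 0.006 0 0.085"

```text
clock: 18.48
eef_pos: [487.8, 68.4, 199.0]
tool_rot: [-3.141, 0.0, 2.435]
force: [-0.2, 0.0, -0.3]
width: 84.5
```

```bash
python3 - <<'E'
from loc import *
s=ctrl.read_state(); print(s["clock"],s["eef_pos"],s["tool_rot"],s["width"],s["force"])
for c in ("top","wrist"):
    p=imaging.get_image(c); save(p,c+"7.png")
    print(locate(p,(488,70)) if c=="wrist" else locate(p,(533,-327)))
rows([(488.5,70,82,0,.085)])
E
```

```text
18.475 [487.82839934  68.40002755 199.02952936] [-3.14051753e+00  9.53961670e-05  2.43462139e+00] 84.50884028222704 [-0.23221255  0.04079087 -0.27097875]
(array([ 527.2, -325.1,  118.3]), np.float64(40.6), np.float64(0.92), 88, array([ 529.4, -326.8,   55.1]))
(array([485.8,  71.8, 116.9]), np.float64(53.1), np.float64(0.95), 1384, array([486.5,  71. ,  55. ]))
0.000 0.001 0.117 0 0.085
```

View pics/wrist7.png

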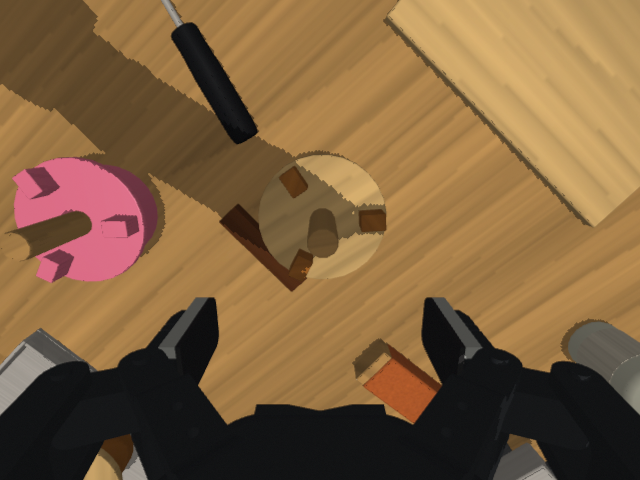

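View pics/top7.png

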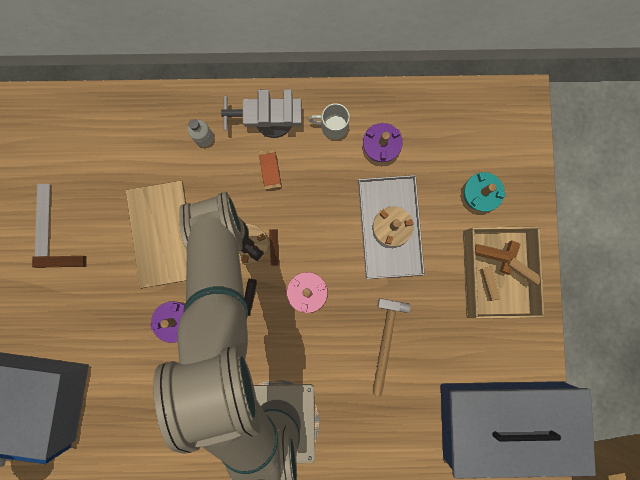

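Request:
drive_tool --deltas "0.001 0.002 0.05 0 0.085; 0.001 0.002 0.09 0 0.085; 0.001 0.002 0.116 0 0.085; 0.001 0.002 0.116 0 0.085; 0.001 0.002 0.116 0 0; 0.001 0.002 0.116 0 0; 0.001 0.002 0.116 0 0; 0.001 0.002 0.116 0 0; 0.001 0.002 0.116 0 0; 0.001 0.002 0.116 0 0"

```text
clock: 19.82
eef_pos: [487.9, 71.6, 83.9]
tool_rot: [-3.14, 0.0, 2.437]
force: [-2.2, -2.5, 7.0]
width: 20.3
```

```bash
python3 - <<'E'
from h import *
s=ctrl.read_state(); print(s["clock"],s["eef_pos"],s["tool_rot"],s["width"],s["force"])
rows([(488,70,150,0,0),(522.5,316.7,150,0,0)])
E
```

```text
19.825 [487.92094754  71.60602655  83.92739678] [-3.14049269e+00  3.14019169e-04  2.43685100e+00] 20.324537662505847 [-2.21429641 -2.47791304  7.03116464]
-0.001 -0.001 -0.066 0 0.000; 0.132 0.209 -0.066 0 0.000
```

Request:
drive_tool --deltas "0 0 -0.03 0 0; 0 0 -0.06 0 0; 0.013 0.02 -0.066 0 0; 0.03 0.048 -0.066 0 0; 0.05 0.078 -0.066 0 0; 0.068 0.108 -0.066 0 0; 0.087 0.138 -0.066 0 0; 0.106 0.168 -0.066 0 0; 0.122 0.194 -0.066 0 0; 0.132 0.209 -0.066 0 0; 0.132 0.209 -0.066 0 0; 0.132 0.209 -0.066 0 0"

```text
clock: 21.32
eef_pos: [522.7, 314.7, 148.7]
tool_rot: [-3.138, 0.001, 2.436]
force: [0.3, 0.2, -7.0]
width: 20.4
```

```bash
python3 - <<'E'
from h import *
s=ctrl.read_state(); print(s["clock"],s["eef_pos"],s["tool_rot"],s["width"],s["force"])
p=imaging.get_image("scene"); save(p,"s8.png")
P=cloud(p).reshape(-1,3); print(np.median(P[(P[:,2]>105)&(P[:,2]<130)&(np.hypot(P[:,0]-522,P[:,1]-316)<56)],0))
rows([(522.5,316.7,95.9,0,0)])
E
```

```text
21.325 [522.67137871 314.72073511 148.69509862] [-3.13842024e+00  6.95846983e-04  2.43602765e+00] 20.412925269491097 [ 0.25130027  0.22763796 -7.04547087]
[532.80066153 304.62263133 115.63965728]
0.002 0.001 0.053 0 0.000
```

View pics/s8.png

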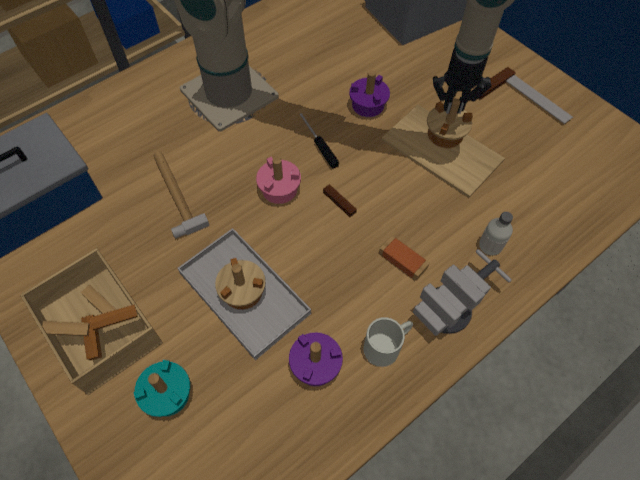

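Request:
drive_tool --deltas "0.001 0.001 0.02 0 0; 0.001 0.001 0.038 0 0; 0.001 0.001 0.047 0 0; 0.001 0.001 0.050 0 0; 0.001 0.001 0.051 0 0; 0.001 0.001 0.052 0 0; 0.001 0.001 0.052 0 0"

```text
clock: 22.25
eef_pos: [523.1, 318.8, 97.7]
tool_rot: [3.141, 0.0, 2.438]
force: [0.5, 0.3, -7.2]
width: 20.2
```

Request:
drive_tool --deltas "0 0 0.001 0 0; 0 0 0.001 0 0"

```text
clock: 22.5
eef_pos: [522.8, 318.7, 96.3]
tool_rot: [-3.142, -0.0, 2.438]
force: [-0.2, -1.1, -7.9]
width: 20.0
```

Request:
drive_tool --deltas "0 0 0.001 0 0; 0 0 0.001 0 0; 0 0 0.002 0 0; 0 0 0.002 0 0"

```text
clock: 23.0
eef_pos: [522.7, 318.7, 96.0]
tool_rot: [3.141, 0.0, 2.438]
force: [-5.1, -2.8, 10.2]
width: 20.2
```

Contact at 10 N, so the base is on the board. Next I release it, move straight up and look.

Request:
drive_tool --deltas "0 0 -0.001 0 0; 0 0 -0.001 0 0.085; 0 0 -0.001 0 0.085; 0 0 -0.001 0 0.085; 0 0 -0.001 0 0.085; 0 0 -0.02 0 0.085; 0 0 -0.06 0 0.085; 0 0 -0.12 0 0.085; 0.12 -0.03 -0.14 0 0.085; 0.12 -0.03 -0.14 0 0.085; 0.12 -0.03 -0.14 0 0.085"

```text
clock: 24.38
eef_pos: [406.9, 377.5, 235.5]
tool_rot: [3.14, -0.003, 2.447]
force: [1.0, 0.0, -0.1]
width: 84.9
```

```bash
sed -i 's/>112/>112/g; s/<121/<134/g; s/P\[:,2\]>64)&(P\[:,2\]<76/P[:,2]>70)\&(P[:,2]<88/; s/P\[:,2\]>48)&(P\[:,2\]<54/P[:,2]>49)\&(P[:,2]<67/' loc.py; python3 - <<'E'
from loc import *
s=ctrl.read_state(); print(s["clock"],s["eef_pos"],s["force"],s["width"])
def fr(c,o,a):
    a=np.radians(a); d=c[:2]-np.array(o); return np.round([d@[np.cos(a),np.sin(a)],d@[-np.sin(a),np.cos(a)]],1)
for c in ("top","scene"):
    p=imaging.get_image(c); save(p,c+"9.png")
    for g,o,a in (((533,-327),(532.7,-325.9),3.15),((522,317),(522.5,316.7),8.8)):
        L=locate(p,g); print(c,L,"local",fr(L[0],o,a))
    P=cloud(p).reshape(-1,3); m=(abs(P[:,0]-480)<70)&(abs(P[:,1])<40)&(P[:,2]>13)&(P[:,2]<22); print("offcut",np.round(cv2.minAreaRect(P[m][:,:2].astype(np.float32))[0]))
E
```

```text
24.375 [406.87584439 377.53636413 235.54753188] [ 0.99475479  0.0149859  -0.11104889] 84.94528971238198
top (array([ 529.3, -326.1,  121.4]), np.float64(39.9), np.float64(0.95), 110, array([ 529.9, -326.3,   55.3])) local [-3.4 -0. ]
top (array([521.6, 315.5, 126.6]), np.float64(52.7), np.float64(0.9), 153, array([521.8, 318. ,  55.9])) local [-1.1 -1. ]
offcut [481.   1.]
scene (array([ 533.3, -326.2,  120.3]), np.float64(40.1), np.float64(0.95), 168, array([ 532. , -325. ,   55.8])) local [ 0.6 -0.3]
scene (array([526.1, 314.7, 125.2]), np.float64(52.9), np.float64(0.93), 187, array([526.5, 317.3,  56.7])) local [ 3.3 -2.5]
offcut [482.   2.]
```

View pics/scene9.png

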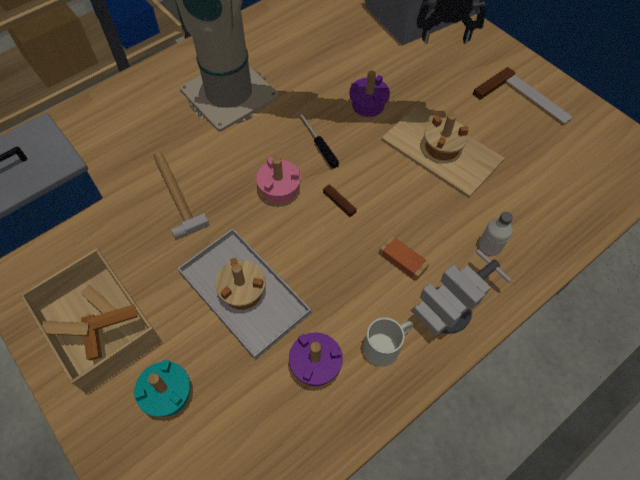

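View pics/top9.png

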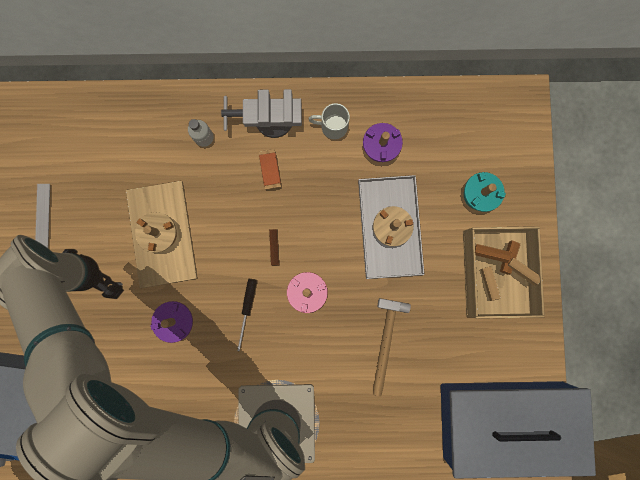

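Both carousels stand centred and upright in their places, and the offcut hasn't moved. Handing in.

```bash
python3 -c "
from cell import ctrl
print(ctrl.finish_job())"
```

```text
the job is handed in; nothing more can be done
None
```

I spun both carousels, sorted them and handed the job in at about 24.5 s of the 64 s allowed. No verdict is reported back.

- **Left carousel (started at 512, 111):** it runs freely. After the push its deck kept turning at about 1.8 rad/s through four frames with nothing touching it. It had stopped when I next looked about 0.85 s later, so the coast was at the short end. It now stands on the board.
- **Right carousel (started at 544, −124):** it binds. Two pushes turned it about 69° and 66°, and in the frames after each push it was still. It now stands in the repair tray.

**Last checks:** the top and scene cameras put both carousels within about 4 mm of the centre of their place, and both look upright. The two cameras disagree by about 4 mm, well inside the margins. The gripper is open and clear. The offcut is within about 2 mm of its start. The sanding block looks unmoved in the pictures, but I did not measure it again.

**What went wrong:** my first push on the left carousel slid its base about 50 mm without a usable spin, probably because the finger linkage caught the post. I turned the fingers and pushed again. The later pushes also slid the bases, by about 13 to 35 mm, but nothing tipped and no look-alike was touched.

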